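# Close up the pastry case

## Task

Close up the pastry case: push the tray that was left sticking out of it back in until it stops, smoothly so that the rolls stay sitting upright on it, and then slide the left-hand door across until it is fully shut. Only push, with your fingers: pick nothing up, do not touch the rolls, and leave the right-hand door, the price stand and the bell where they are.

Things in the scene. Friction and masses are not known exactly. Their poses are not given: they have to be found in the camera images.
- case: Clear pastry case with dark wooden base and header, on 13 mm feet, fixed, 452 mm wide, 334 deep, 240 high. Origin: on the counter at mid-width, below the foot of its slanted front; x into the case, y to its left, z up. The front plane passes x=0, z=37 mm and leans back 32 deg (x=119 mm at z=228). The base reaches to x=-34 mm; its top (z=37) is the deck. Left bay: y 10 to 210 mm. Header: x 93 to 139, z 220 to 240.
- tray_front (a point): Centre of the outer front face of the loose tray in the left bay (case y about 120 mm); x axis into the case. Face 130 mm wide, z 37 to 67 mm, point at z 52. Starts at case x -105 to -50 mm; the tray slides between runners (3 mm play each side) and meets a back stop when this point is at case x = +30 mm. Sliding takes 2 to 6 N. Sticking out, it blocks the left door.
- tray: The same tray: open, of sheet metal, 240 mm deep (x), 130 wide, 30 high, walls 3 mm, about 0.4 kg. Origin at the centre of its underside, 120 mm behind the front face; x into the case, z up.
- door_handle (a point): Middle of the bar handle near the left edge of the left door: round dark bar 10 mm thick, 90 mm long, leaning back with the door (32 deg). It lies at case x = 9, z = 141 mm; the bar runs from about x=-15, z=103 to x=32, z=179. The door's outer face is 30 mm behind it, square to the door. Pushed to the left (case +y) it shuts the door. Site y axis: to the case's left; z: up along the bar.
- left_door (a joint): Opening of the left sliding door in m: 0 fully shut (over the left bay), 0.2 fully open (slid to the right, in front of the right door). It slides along the case's y axis on its own track, stays where it is left and needs about 1.5 N to slide, more when fast.
- right_door (a joint): Opening of the right sliding door in m: 0 shut, as it starts. Leave it so.
- roll_0: Round bread roll with a cross cut, 68 mm across, 43 mm high, 70 g, loose on the tray, the one nearest the tray's front (65 mm in front of the tray's centre). Origin at the centre of its underside.
- roll_1: The same, middle of the tray. Origin at the centre of its underside.
- roll_2: The same, towards the tray's back. Origin at the centre of its underside.
- price_stand: Bent black price stand 88 mm wide, 47 mm deep, 58 mm high, loose on the counter in front of the right half of the case, beside the bell (either may be the left one). Origin at the centre of its underside.
- bell: Counter bell 83 mm across and 62 mm high, loose on the counter in front of the right half of the case, beside the price stand. Origin at the centre of its underside.
Not all that is in view belongs to the job. What is shaped like the roll_0 but blue or pink is not meant. Leave any turquoise or yellow look-alike of the roll_1 alone.

How it is judged (in metres and radians):
On the way, in this order (a step that is already met when the one before it is completed fails the run):
1. the tray is pushed home against its back stop while the left door is still open (x of tray_front in the frame of case above 0.025 m and value of joint left_door above 0.1 m), for 0.2 s.
2. the left door is slid fully shut (value of joint left_door below 0.004 m), for 0.2 s.
At the end, for the whole second after the job is handed in: The tray lies flat within 5 mm of its back stop, the left door is shut to within 4 mm and the right door still shut to within 4 mm, the three rolls sit upright on the tray, and all is at rest (x of tray_front in the frame of case above 0.025 m and angle between tray's own z axis and vertical below 0.03 rad and linear speed of tray below 0.01 m/s and value of joint each of left_door, right_door below 0.004 m and angle between each of roll_0, roll_1, roll_2's own z axis and vertical below 0.1 rad and z of roll_0 in the frame of tray between -0.002 and 0.008 m and z of roll_1 in the frame of tray between -0.002 and 0.008 m and z of roll_2 in the frame of tray between -0.002 and 0.008 m); the robot touches nothing.
It fails at once if the tray is lifted or tipped (z of tray in the frame of case above 0.047 m or angle between tray's own z axis and vertical above 0.1 rad).
It fails at once if a roll is lifted, tipped or thrown off the tray (angle between any of roll_0, roll_1, roll_2's own z axis and vertical above 0.35 rad or height (world z) of any of roll_0, roll_1, roll_2 above 0.058 m).
It fails at once if a roll is touched with the robot (contact force between any of the arm, the fingers and roll_0 above 0.3 N or contact force between any of the arm, the fingers and roll_1 above 0.3 N or contact force between any of the arm, the fingers and roll_2 above 0.3 N).
It fails at once if the right door is pushed open (value of joint right_door above 0.015 m).
It fails at once if the price stand or the bell is moved (distance of any of price_stand, bell from where it was at the start of the episode above 0.015 m).
It also fails if it takes over 58 s, if anything falls off the work surface, if the arm or the gripper's body presses on something with over 40 N, if the wrist force passes 120 N, or if a joint passes its speed limit or range.

## Robot

A 7-joint arm with a two-finger parallel gripper is mounted at the origin on a cart in front of the work surface, level with it; the furniture and walls round the work are solid. World frame = base frame: x ahead of the robot, y to its left, z up, the work surface at z = 0. Lengths are in mm, angles in rad, forces in N, time in s.
With the tool pointing down it reaches from about 425 to 825 mm from the base axis. Payload 3.6 kg.
Tool frame: the origin (TCP) lies where the fingers leave the gripper's body, on its centre line; the fingertips stand 84 mm ahead of it and the grasp point (between the pads) lies 65 mm ahead of it; z points along the fingers, y is the direction in which the jaws open and shut (so a half turn about z gives the same grasp; the last joint's range is limited). The gripper opens to 93 mm and grips with 3 to 60 N. Pads are 15 mm wide; open, the fingers measure 128 mm over their backs; the gripper's body (75 mm by 188 mm) begins 65 mm behind the grasp point.
Start: joints at [1.27, 0.615, -0.013, 1.423, 0.008, 1.103, -0.04], TCP at [175.766, -625.759, 302.74] pointing down, gripper open.
Joint ranges: [-3.12, 3.12], [-0.3, 2.06], [-1.34, 1.32], [0.26, 2.42], [-1.36, 4.5], [0.01, 1.98], [-2.84, 2.84]. Speed limits (rad/s): [2.79, 2.79, 3.14, 3.14, 3.14, 3.14, 3.14].

## Interface

Orientations are given as a unit quaternion [x, y, z, w].
In Python, from plant import sensors, optics, ticket gives the robot as it stands. The module is installed in compiled form; this text tells all that it offers.
- The arm moves only by the shell command python3 -m inch 'ROWS'. ROWS is JSON, a list of rows, each a list of 7 numbers: the shift along the tool's x, y, z in cm, then the turn, a rotation vector about the tool's x, y, z in degrees, then the closure, from -1 (fully open) to 1 (shut), so that 0 is half open. In form: [[x, y, z, ax, ay, az, jaw], ...]. A call has 1 to 5 rows; each row shifts and turns the commanded pose from where the row before left it, along the tool's axes as they then stand; what a row does not reach is not made up. A row lasts 1/10 s, in which the tool goes at most 50 mm and 8.59 degrees, less where a joint would pass 70% of its speed; a pose out of reach is approached as far as the arm can. A call is refused whole if a number of a shift passes 5 or a number of a turn 8.59, either way. A call with a gripper value outside its range is refused whole. The fingers move at their own pace and stop on an object; the grip force is fixed at half the most. Time passes only in rows, so rows that do not move let the fingers close. It gives the time, the measured TCP pose, the force and the opening at its end, in the units of the state.
- sensors.get_obs(): the state, without advancing time (a new reading comes with each control period).
- optics.capture(name): name is "scene" or "top"; returns the picture (480x640x3 uint8, blue, green, red); there is no depth.
- optics.camera_info(name): a dict with "fx", "fy", "cx", "cy" (pixels), "eye" and "rotation" of the camera in the world. Camera axes: x right, y up, looking along -z (the intrinsics and any distortion apply to the point x, -y, -z); pixel columns grow to the right and rows downward; lengths in mm; the calibration is good to about 2 mm. A picture is of the moment at which its call begins. camera_info takes no time and is no camera call.
- ticket.job_done(): hands the job in, once; it reports no verdict.
The state is a dict: "clock": time; "joint_positions": joint angles; "qd": joint speeds; "joint_efforts": joint torques, N m; "tcp_pos": TCP position; "ee_rot": TCP orientation; "contact_force": force on the tool from outside, world axes, zero at the start; "moment": the same for the moment, N m; "opening": finger opening in mm.
Only numpy, scipy, OpenCV 4.12 (cv2) and the standard library are available. Lean on these libraries where they do the work, as an engineer would, in place of code of your own. Each camera call takes 0.05 s, during which the arm holds its last target. There are 200 camera calls.

## Working session

There is one attempt and no reset: what is moved stays moved. The work goes in short steps, Python scripts to look and compute and a shell command to move; the robot and the scene stay as the last step left them, time stands still between calls to the robot, and variables do not carry over. Pictures are saved under pics/ and viewed, about 8 in all and at most 12, crops included, and the job is handed in when it is done.

```bash
mkdir -p pics; python3 - <<'E'
from plant import sensors, optics
import cv2
o=sensors.get_obs(); print(o)
for n in("scene","top"):
    cv2.imwrite(f"pics/{n}0.png",optics.capture(n)); print(n,optics.camera_info(n))
E
```

```text
{'clock': 0.0, 'joint_positions': array([ 1.27048041,  0.61593683, -0.01261338,  1.42491486,  0.00811376,
        1.10337848, -0.04037662]), 'qd': array([ 1.25703010e-03,  2.22786194e-04, -1.29520813e-03, -1.06706043e-03,
       -7.63884678e-04, -3.30495079e-05,  4.39021563e-04]), 'joint_efforts': array([ 8.45857971e-05, -4.58938336e+01,  2.09183511e-01, -1.65743172e+01,
       -6.10359362e-02,  2.04202632e-02,  2.30559717e-04]), 'tcp_pos': array([ 175.61483683, -625.2236927 ,  301.5641871 ]), 'ee_rot': array([ 9.90635505e-01,  1.36527006e-01, -2.02061727e-04, -1.27765094e-03]), 'contact_force': array([ 1.06157191,  0.49225536, -0.31165877]), 'moment': array([ 0.01039482,  0.01021326, -0.01700848]), 'opening': 93.00369861548437}
scene {'fx': 611.6018410810315, 'fy': 611.6018410810315, 'cx': 317.84298349864724, 'cy': 243.91588880679544, 'eye': array([ -7.01723585, 803.42022314, 917.70879558]), 'rotation': array([-0.12628172,  0.42461701,  0.85252491, -0.27740692])}
top {'fx': 434.7627801462308, 'fy': 434.7627801462308, 'cx': 321.4992287944507, 'cy': 237.64610233666073, 'eye': array([ 401.56284407,  -81.58030891, 1089.66258061]), 'rotation': array([-0.0594563 ,  0.06361419,  0.71229244, -0.69646082])}
```

View pics/scene0.png

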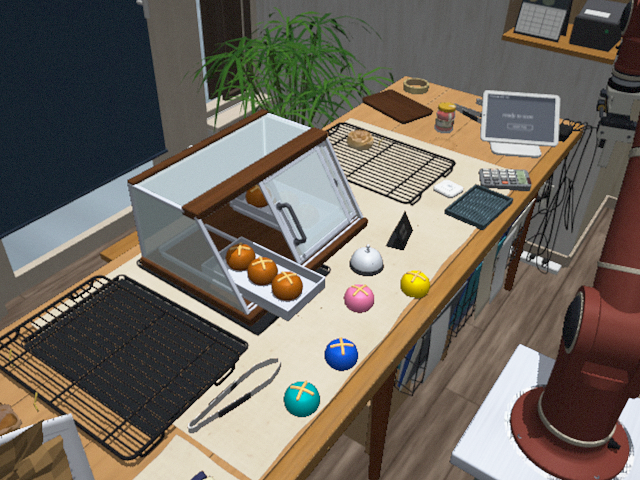

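View pics/top0.png

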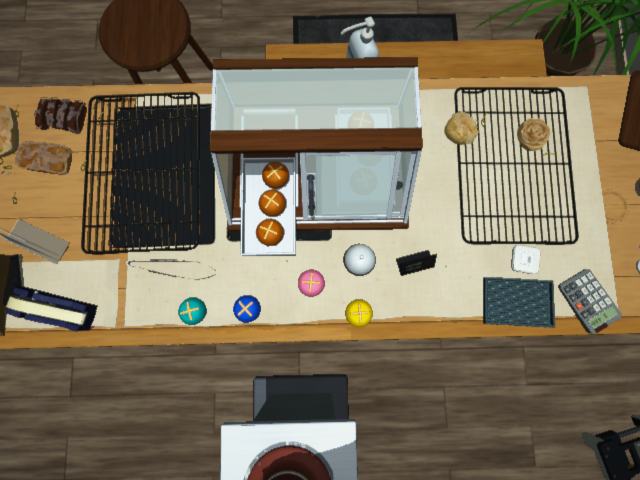

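```bash
cat > h.py <<'E'
import numpy as np
from plant import optics
from scipy.spatial.transform import Rotation as R
def ray(n,uv):
    c=optics.camera_info(n); d=np.array([(uv[0]-c['cx'])/c['fx'],-(uv[1]-c['cy'])/c['fy'],-1])
    return c['eye'],R.from_quat(c['rotation']).apply(d)
def onz(n,uv,z):
    e,d=ray(n,uv); return e+d*(z-e[2])/d[2]
def proj(n,p):
    c=optics.camera_info(n); q=R.from_quat(c['rotation']).inv().apply(np.atleast_2d(p)-c['eye'])
    return np.c_[c['cx']+c['fx']*q[:,0]/-q[:,2],c['cy']-c['fy']*q[:,1]/-q[:,2]]
E
python3 - <<'E'
from h import *
import cv2
for uv in[(213,132),(420,128),(421,150),(212,153)]: print('header',onz('top',uv,240).round())
for uv in[(243,255),(296,254)]: print('tray',onz('top',uv,67).round())
for uv in[(222,228),(408,228)]: print('base',onz('top',uv,37).round())
im=cv2.imread('pics/top0.png')[120:275,205:430]
cv2.imwrite('pics/crop1.png',cv2.resize(im,None,fx=3.5,fy=3.5,interpolation=cv2.INTER_CUBIC))
E
```

```text
header [778. 131. 240.]
header [ 778. -298.  240.]
header [ 730. -297.  240.]
header [732. 132. 240.]
tray [544.  97.  67.]
tray [543. -28.  67.]
base [616. 155.  37.]
base [ 606. -304.   37.]
```

View pics/crop1.png

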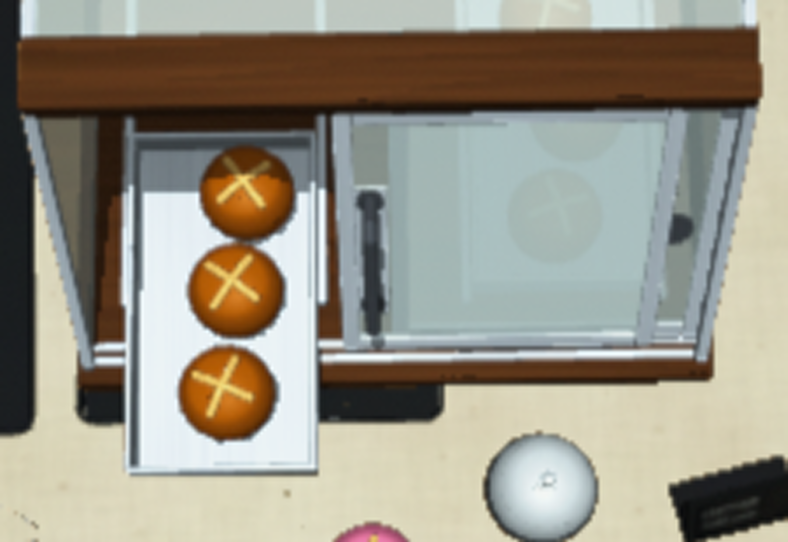

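Top view: the tray front edge is at full px (242,254)–(296,254), with three orange rolls at (275,174), (272,202) and (269,232). The handle bar runs (311,176)–(312,217), and the bell (359,259) and stand (416,262) are to the right. The pink, blue, turquoise and yellow balls on the counter are decoys. The three orange rolls on the tray are the real ones.

```bash
python3 - <<'E'
from h import *
f=lambda x,y:(205+x/3.5,120+y/3.5)
P=lambda t,uv,z:print(t,onz('top',uv,z).round(1))
P('hdr back z240',f(19,38),240);P('hdr back',f(757,30),240)
P('hdr front z220',f(20,112),220);P('',f(761,103),220)
P('base front z13',f(79,389),13);P('',f(712,380),13)
P('tray L',f(126,472),67);P('tray R',f(317,472),67);P('tray backL',f(136,133),67);P('tray backR',f(318,131),67)
P('handle top',f(370,195),179);P('handle bot',f(373,340),103)
P('door left edge top/bot',f(335,115),215);P('',f(348,350),45)
# scene check
print(proj('scene',[[544,97,67],[544,-28,67],[647,-60,141]]).round())
P('bell',(359,259),40);P('stand',(416,262),30)
E
```

```text
hdr back z240 [780.8 136.6 240. ]
hdr back [ 776.6 -300.9  240. ]
hdr front z220 [742.5 140.2 220. ]
 [ 738.7 -305.5  220. ]
base front z13 [612.9 146.1  13. ]
 [ 609.4 -310.2   13. ]
tray L [544.3 102.   67. ]
tray R [541.5 -27.3  67. ]
tray backL [785.2  97.2  67. ]
tray backR [783.9 -31.   67. ]
handle top [699.5 -68.4 179. ]
handle bot [624.1 -67.4 103. ]
door left edge top/bot [738.5 -48.7 215. ]
 [630.3 -48.9  45. ]
[[290. 309.]
 [326. 277.]
 [296. 225.]]
bell [ 531.6 -179.9   40. ]
stand [ 522.3 -320.3   30. ]
```

```bash
python3 -m inch '[[4.2,-2.2,0,0,0,3.1,0],[4.2,-2.2,0,0,0,3.1,0],[4.2,-2.4,0,0,0,3.1,0],[4.0,-2.6,0,0,0,3.1,0],[3.8,-2.8,0,0,0,3.1,0]]'
python3 -m inch '[[2.2,-4.4,0,0,0,0,0],[2.2,-4.4,0,0,0,0,0],[2.0,-4.5,0,0,0,0,0],[1.5,-4.6,0,0,0,0,0],[1.0,-4.8,0,0,0,0,0]]'
```

```text
clock: 0.6
tcp_pos: [358.3, -469.9, 302.3]
ee_rot: [1.0, 0.001, -0.0, -0.0]
contact_force: [0.2, -0.5, -1.0]
opening: 57.5
clock: 1.1
tcp_pos: [446.1, -242.2, 302.4]
ee_rot: [1.0, 0.002, 0.0, -0.0]
contact_force: [0.6, -0.7, -0.6]
opening: 46.8
```

```bash
python3 -m inch '[[0.4,-4.9,0,0,0,0.7,0],[0.4,-4.9,0,0,0,0,0],[0,-4.9,0,0,0,0,0],[0,-4.9,0,0,0,0,0],[0,-4.9,0,0,0,0,0]]'
python3 -m inch '[[0,-3.5,0,0,5,0,0],[0,0,0,0,5,0,0],[0,0,0,0,5,0,0],[0,0,0,0,5,0,0],[0,0,0,0,0,0,0]]'
python3 -c "
from plant import sensors as s
print(s.get_obs()['joint_positions'].round(2))"
```

```text
clock: 1.6
tcp_pos: [454.4, 2.6, 302.7]
ee_rot: [1.0, -0.005, -0.0, -0.0]
contact_force: [2.4, -0.0, -0.6]
opening: 46.6
clock: 2.1
tcp_pos: [453.0, 35.7, 302.0]
ee_rot: [0.985, -0.004, 0.172, 0.001]
contact_force: [-0.6, -0.5, 1.5]
opening: 46.7
[-0.15  0.22 -0.01  2.17  0.14  0.42 -1.86]
```

```bash
python3 -m inch '[[-1.1,-0.2,4.2,0,0,0,0],[-1.1,-0.2,4.2,0,0,0,0],[-1.1,-0.2,4.2,0,0,0,0],[-1.2,-0.1,4.2,0,0,0,0],[0,0,0,0,0,0,0]]'
python3 - <<'E'
from plant import sensors as s, optics
import cv2
print(s.get_obs()['joint_positions'].round(2))
a=optics.capture('scene')[150:390,120:440];b=optics.capture('top')[120:360,160:480]
cv2.imwrite('pics/p2.png',cv2.resize(cv2.hconcat([a,b]),None,fx=1.25,fy=1.25) if 0 else cv2.vconcat([cv2.resize(a,(400,300)),cv2.resize(b,(400,300))]))
E
```

```text
clock: 2.6
tcp_pos: [477.8, 43.4, 156.3]
ee_rot: [0.987, -0.003, 0.163, 0.003]
contact_force: [-0.6, 1.1, 0.1]
opening: 47.0
[-0.23  0.54  0.1   2.27  0.45  0.02 -2.18]
```

View pics/p2.png

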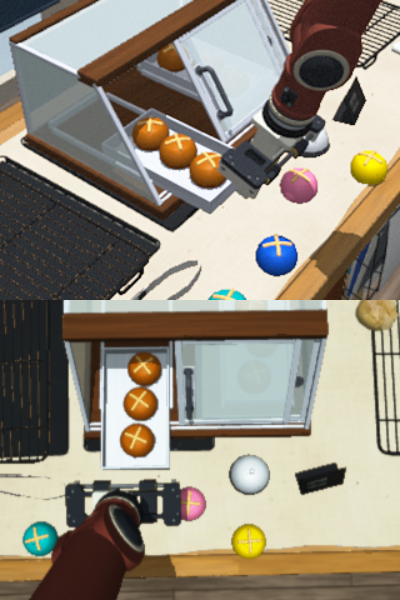

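The arm reached the joint 6 limit with the gripper clear of the tray. I'll use less tilt here and add it back further in.

```bash
python3 -m inch '[[0.4,0,0.4,0,-5,0,0],[0.4,0,0.4,0,-5,0,0],[0.4,0,0.7,0,0,0,0],[0,0,0.7,0,0,0,0],[0,0,0,0,0,0,0]]'
python3 -c "
from plant import sensors as s
print(s.get_obs()['joint_positions'].round(2))"
```

```text
clock: 3.2
tcp_pos: [491.6, 42.7, 139.4]
ee_rot: [0.997, -0.005, 0.078, 0.002]
contact_force: [-0.7, -0.2, 0.3]
opening: 46.3
[-0.03  0.6  -0.16  2.13  0.43  0.29 -2.14]
```

```bash
python3 -m inch '[[0.8,0,0.6,0,0,0,0],[0.8,0,0.2,0,0,0,0],[0.6,0,0.1,0,0,0,0],[0.5,0,0.1,0,0,0,0],[0.5,0,0.1,0,0,0,0]]'
python3 -m inch '[[0.5,0,0.1,0,0,0,0],[0.5,0,0.1,0,0,0,0],[0.5,0,0.1,0,0,0,0],[0.5,0,0.1,0,0,0,0],[0.5,0,0.1,0,0,0,0]]'
```

```text
clock: 3.7
tcp_pos: [523.4, 42.9, 133.6]
ee_rot: [0.997, -0.004, 0.075, 0.002]
contact_force: [-11.5, 1.6, 9.0]
opening: 46.5
clock: 4.2
tcp_pos: [545.9, 42.2, 132.0]
ee_rot: [0.997, -0.004, 0.071, 0.003]
contact_force: [-12.8, 0.6, 10.5]
opening: 46.4
```

```bash
python3 -m inch '[[0.6,0,0.07,0,0,0,0],[0.6,0,0.07,0,0.5,0,0],[0.6,0,0.1,0,1,0,0],[0.6,0,0.12,0,1,0,0],[0.6,0,0.13,0,1,0,0]]'
python3 -m inch '[[0.6,0,0.15,0,1,0,0],[0.6,0,0.16,0,1,0,0],[0.6,0,0.17,0,1,0,0],[0.5,0,0.15,0,1,0,0],[0.5,0,0.16,0,1,0,0]]'
python3 - <<'E'
from plant import sensors as s, optics
import cv2
print(s.get_obs()['joint_positions'].round(2))
a=optics.capture('scene')[150:390,120:440];b=optics.capture('top')[120:360,160:480]
cv2.imwrite('pics/p3.png',cv2.vconcat([cv2.resize(a,(400,300)),cv2.resize(b,(400,300))]))
E
```

```text
clock: 4.7
tcp_pos: [581.8, 42.1, 133.0]
ee_rot: [0.994, -0.005, 0.109, 0.002]
contact_force: [-2.7, 0.7, -2.3]
opening: 46.5
clock: 5.2
tcp_pos: [611.4, 41.9, 132.8]
ee_rot: [0.988, -0.004, 0.153, 0.002]
contact_force: [-3.5, 0.2, -2.8]
opening: 46.4
[-0.05  0.7  -0.11  1.91  0.47  0.25 -2.14]
```

View pics/p3.png

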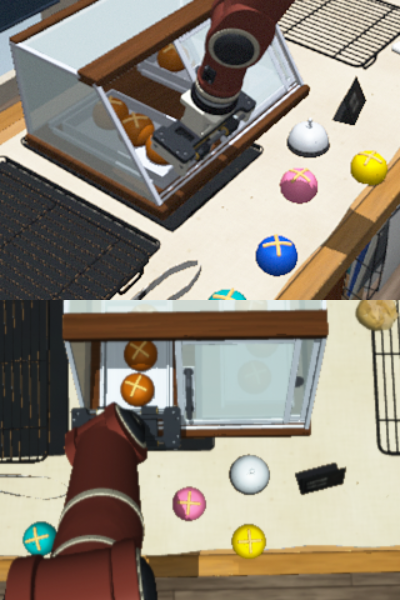

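```bash
python3 -m inch '[[0.3,-0.1,0.18,0,1.6,0,0],[0.3,-0.1,0.2,0,1.6,0,0],[0.25,-0.1,0.2,0,1.6,0,0],[0.2,-0.1,0.2,0,1.6,0,0],[0.15,-0.1,0.18,0,1.6,0,0]]'
python3 -m inch '[[0.15,0,0.07,0,0,0,0],[0.15,0,0.07,0,0,0,0],[0.15,0,0.07,0,0,0,0]]'
python3 - <<'E'
from plant import sensors as s
o=s.get_obs();import numpy as np
th=2*np.arctan2(o['ee_rot'][2],o['ee_rot'][0]);print(o['joint_positions'].round(2),np.degrees(th),'face x',o['tcp_pos'][0]+84*np.sin(th)+7.5*np.cos(th),'z',o['tcp_pos'][2]-84*np.cos(th)+7.5*np.sin(th))
E
```

```text
clock: 5.8
tcp_pos: [623.3, 44.0, 127.9]
ee_rot: [0.976, -0.006, 0.218, 0.005]
contact_force: [-10.1, -4.0, 5.5]
opening: 46.5
clock: 6.1
tcp_pos: [628.8, 44.6, 127.5]
ee_rot: [0.976, -0.005, 0.218, 0.004]
contact_force: [-6.6, -2.4, 0.2]
opening: 46.3
[-0.18  0.72  0.07  1.95  0.5   0.04 -2.21] 25.229952969770142 face x 671.4088727841469 z 54.685649027075414
```

```bash
python3 -m inch '[[0.18,0,0.08,0,0,0,0],[0.18,0,0.08,0,0,0,0],[0.18,0,0.08,0,0,0,0]]'
python3 -m inch '[[0.18,0,0.08,0,0,0,0],[0.18,0,0.08,0,0,0,0],[0.18,0,0.08,0,0,0,0]]'
```

```text
clock: 6.4
tcp_pos: [631.2, 44.6, 127.3]
ee_rot: [0.977, -0.005, 0.215, 0.005]
contact_force: [-22.7, -0.7, 17.4]
opening: 46.3
clock: 6.7
tcp_pos: [632.2, 44.7, 127.3]
ee_rot: [0.978, -0.005, 0.211, 0.006]
contact_force: [-38.2, -1.0, 31.8]
opening: 46.3
```

```bash
python3 -m inch '[[-0.5,0,-0.2,0,0,0,0],[-2,0,-1,0,0,0,0.5],[-2.5,0,-1.2,0,0,0,1],[-3,0,-1.5,0,0,0,1],[-2,0,-2,0,0,0,1]]'
python3 - <<'E'
from plant import sensors as s, optics
import cv2
print(s.get_obs()['joint_positions'].round(2))
a=optics.capture('scene')[150:390,120:440];b=optics.capture('top')[120:275,205:430]
cv2.imwrite('pics/p4.png',cv2.vconcat([cv2.resize(a,(400,300)),cv2.resize(b,(400,276))]))
cv2.imwrite('pics/top4.png',b)
E
```

```text
clock: 7.2
tcp_pos: [561.8, 50.0, 154.6]
ee_rot: [0.978, -0.001, 0.21, 0.003]
contact_force: [0.8, -0.9, 0.2]
opening: 19.2
[-0.23  0.61  0.1   2.11  1.12  0.01 -2.84]
```

View pics/p4.png

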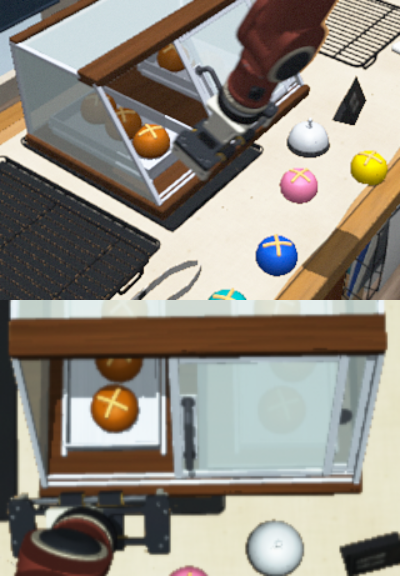

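Tray home: its front edge is at full px (240–298, 203), and roll_0 is upright. Next I raise the arm and move to the right of the handle.

```bash
python3 -c "
from h import *
print(onz('top',(240,203.5),67).round(),onz('top',(298,203.5),67).round())"
python3 -m inch '[[0.3,0,-2.5,0,-1,0,1],[1.0,3.5,-1.6,0,-1,0,1],[1,4,0,0,-1,0,1],[1,4,0,0,-1,0,1],[0,4,0,0,0,0,1]]'
python3 -m inch '[[0,0.3,0,0,0,0,1],[0,0,0,0,0,0,1]]'
python3 -c "
from plant import sensors as s
print(s.get_obs()['joint_positions'].round(2))"
```

```text
[670. 106.  67.] [667. -35.  67.]
clock: 7.8
tcp_pos: [578.1, -102.8, 195.3]
ee_rot: [0.984, -0.008, 0.18, 0.002]
contact_force: [-0.2, -0.5, -0.2]
opening: 0.4
clock: 8.0
tcp_pos: [575.3, -105.7, 193.4]
ee_rot: [0.984, -0.009, 0.177, 0.003]
contact_force: [-0.5, 0.1, -0.5]
opening: 0.3
[ 0.54  0.62 -0.57  1.97  0.86  0.38 -2.24]
```

```bash
python3 -m inch '[[1.8,0,0.2,0,0,0,1],[1.8,0,0.25,0,0,0,1],[1.9,0,0.3,0,0,0,1],[0,0,0,0,0,0,1]]'
python3 - <<'E'
from plant import sensors as s, optics
import cv2
print(s.get_obs()['joint_positions'].round(2))
a=optics.capture('scene')[170:320,180:380];b=optics.capture('top')[120:275,205:430]
cv2.imwrite('pics/p5.png',cv2.vconcat([cv2.resize(a,(400,300)),cv2.resize(b,(400,276))]))
E
```

```text
clock: 8.4
tcp_pos: [631.4, -100.5, 206.4]
ee_rot: [0.984, -0.004, 0.179, 0.001]
contact_force: [0.3, 0.1, -0.4]
opening: 0.9
[ 0.54  0.69 -0.64  1.81  0.81  0.51 -2.16]
```

View pics/p5.png

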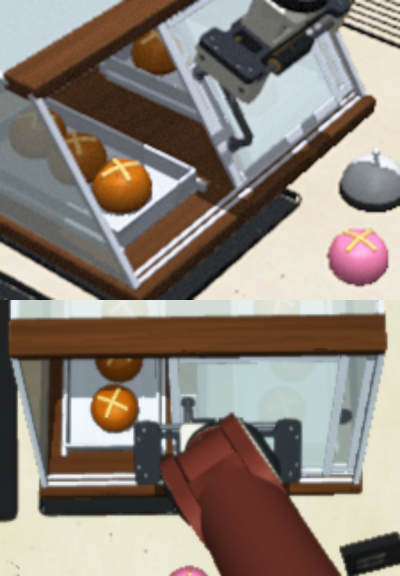

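Fingers are right of the bar, between bar and glass side, and touch nothing. Pushing left.

```bash
python3 -m inch '[[0,-0.5,0,0,0,0,1],[0,-0.5,0,0,0,0,1],[0,-0.5,0,0,0,0,1],[0,-0.8,0,0,0,0,1],[0,-1,0,0,0,0,1]]'
python3 -m inch '[[0,-1,0,0,0,0,1],[0,-1.2,0,0,0,0,1],[0,-1.2,0,0,0,0,1],[0,-1.2,0,0,0,0,1],[0,-1.2,0,0,0,0,1]]'
python3 -m inch '[[0,-1.2,0,0,0,0,1],[0,-1.2,0,0,0,0,1],[0,-1.2,0,0,0,0,1],[0,-1.2,0,0,0,0,1],[0,-1,0,0,0,0,1]]'
```

```text
clock: 9.0
tcp_pos: [627.9, -71.5, 204.6]
ee_rot: [0.985, -0.006, 0.175, 0.004]
contact_force: [-0.7, -1.7, 0.6]
opening: 0.3
clock: 9.5
tcp_pos: [628.8, -11.5, 204.3]
ee_rot: [0.985, -0.005, 0.175, 0.003]
contact_force: [-1.1, -2.4, 1.4]
opening: 0.2
clock: 10.0
tcp_pos: [629.6, 46.7, 204.2]
ee_rot: [0.984, -0.005, 0.175, 0.003]
contact_force: [-2.0, -1.7, 1.1]
opening: 0.3
```

```bash
python3 -m inch '[[0,-0.8,0,0,0,0,1],[0,-0.7,0,0,0,0,1],[0,-0.6,0,0,0,0,1],[0,-0.5,0,0,0,0,1],[0,-0.4,0,0,0,0,1]]'
python3 -m inch '[[0,-0.4,0,0,0,0,1],[0,-0.3,0,0,0,0,1],[0,-0.3,0,0,0,0,1],[0,-0.3,0,0,0,0,1]]'
```

```text
clock: 10.5
tcp_pos: [630.1, 75.5, 204.0]
ee_rot: [0.984, -0.006, 0.175, 0.003]
contact_force: [-2.1, -1.1, 0.9]
opening: 0.7
clock: 10.9
tcp_pos: [630.3, 88.2, 204.0]
ee_rot: [0.984, -0.006, 0.175, 0.003]
contact_force: [-1.5, -1.7, 0.3]
opening: 0.7
```

```bash
python3 -m inch '[[0,-0.3,0,0,0,0,1],[0,-0.3,0,0,0,0,1],[0,-0.3,0,0,0,0,1],[0,-0.2,0,0,0,0,1]]'
python3 -m inch '[[0,-0.2,0,0,0,0,1],[0,-0.2,0,0,0,0,1],[0,-0.2,0,0,0,0,1]]'
```

```text
clock: 11.3
tcp_pos: [630.4, 92.7, 204.1]
ee_rot: [0.985, -0.009, 0.174, 0.009]
contact_force: [-4.8, -12.1, 8.2]
opening: 0.4
clock: 11.6
tcp_pos: [630.4, 93.5, 204.1]
ee_rot: [0.985, -0.011, 0.174, 0.014]
contact_force: [-8.1, -18.2, 13.1]
opening: 0.3
```

```bash
python3 -m inch '[[0,0.2,0,0,0,0,1],[0,0.8,0,0,0,0,1],[0,1.5,0,0,0,0,1],[0,0.5,0,0,0,0,1],[0,0,0,0,0,0,1]]'
python3 -m inch '[[-2,0,-0.5,0,0,0,1],[-3,0,-1,0,0,0,1],[-3,0,-1.5,0,0,0,1],[-2,3,-2,0,0,0,1],[0,4,-1,0,0,0,1]]'
python3 -m inch '[[0,4.5,0,0,0,0,1],[0,4.5,0,0,0,0,1],[0,4.5,0,0,0,0,1],[0,4,0,0,0,0,1],[0,0,0,0,0,0,1]]'
python3 - <<'E'
from plant import sensors as s, optics
import cv2
a=optics.capture('scene');b=optics.capture('top')
cv2.imwrite('pics/p6.png',cv2.vconcat([cv2.resize(a[150:330,120:420],(500,300)),cv2.resize(b[115:280,205:480],(500,300))]))
E
```

```text
clock: 12.1
tcp_pos: [630.3, 75.0, 204.0]
ee_rot: [0.984, -0.006, 0.176, 0.003]
contact_force: [-0.1, 0.4, -0.5]
opening: 0.5
clock: 12.6
tcp_pos: [512.0, 11.3, 226.6]
ee_rot: [0.985, 0.0, 0.175, 0.001]
contact_force: [0.6, -0.1, 0.1]
opening: 0.6
clock: 13.1
tcp_pos: [512.0, -175.8, 225.9]
ee_rot: [0.984, -0.012, 0.175, 0.005]
contact_force: [-0.2, 0.0, -0.4]
opening: 0.5
```

View pics/p6.png

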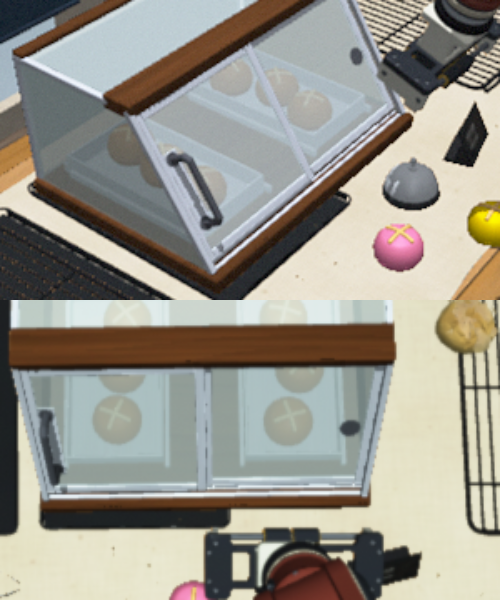

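Both doors are closed, the handle is at the left edge (crop px 48,450), the rolls are upright, the bell and stand are in place, and the arm is clear.

```bash
python3 -c "
from plant import ticket
print(ticket.job_done())"
```

```text
the job is handed in; nothing more can be done
None
```

I pushed the tray in to its back stop, slid the left door shut, and handed the job in at about 13 s of robot time. No verdict was reported.

- **Tray:** It stopped firmly, with force rising to 38 N along x. The fingers put its front at world x about 674 mm, or case x about +30. The camera put the tray's top edge at 667–670 mm, or case x about 23–26. That straddles the 25 mm limit, so I relied on the force rise and the travel of about 131 mm. The push was uneven: the tool also pressed down up to about 32 N at the stop, while the wrist was near a joint limit.
- **Left door:** It slid with about 2 N and met its end stop at 18 N. In the last pictures it looks fully shut.
- **Everything else:** In those pictures the right door looks shut, the rolls are upright on the tray, and the bell and price stand look unmoved. I judged these by eye and did not re-measure them. The arm was clear, with force readings near zero.

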